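Fit the vented lid to a pot of potatoes and take off its cover

ROBOT

A 7-joint arm with a two-finger parallel gripper is mounted at the origin on a cart in front of the work surface, level with it; the furniture and walls round the work are solid. World frame = base frame: x ahead of the robot, y to its left, z up, the work surface at z = 0. Lengths are in m, angles in rad, forces in N, time in s.
With the tool pointing down it reaches from about 0.425 to 0.875 m from the base axis. Payload 4.7 kg.
Tool frame: the origin (TCP) lies midway between the tips of the shut fingers; the grasp point (between the pads) lies env.hold_point_z behind it (env.hold_point_z is the distance from the TCP to the grasp point, in m); z points along the fingers, y is the line along which they close (so a half turn about z gives the same grasp; the last joint's range is limited). The gripper opens to 85 mm and grips with 20 to 120 N. Pads are 22 mm wide; open, the fingers measure 114 mm over their backs; the gripper's body (76 mm by 85 mm) begins 54 mm behind the grasp point. The pads swing forward as they close: fully open they stand 13 mm farther back than shut.
Start: joints at [1.313, 0.321, -0.07, 1.45, 0.023, 1.371, -0.057], TCP at [0.174, -0.626, 0.231] pointing down, gripper open.
Joint ranges: [-2.86, 2.86], [-0.3, 2.09], [-1.38, 1.24], [0.06, 2.45], [-1.56, 4.7], [0.09, 2.05], [-2.69, 2.69]. Speed limits (rad/s): [2.57, 2.57, 3.14, 3.14, 3.14, 3.14, 3.14].

INTERFACE

Orientations are given as a unit quaternion [x, y, z, w].
In Python, from cell import env gives the robot as it stands.
- The arm moves only by the shell command python3 -m inch 'ROWS' [FORCE]. ROWS is JSON, a list of rows, each a list of 7 numbers: the shift along the world's x, y, z in m, then the turn, a rotation vector about the world's x, y, z in degrees, then the gripper command: -1 is shut, 1 is fully open, values between are in proportion. In form: [[tx, ty, tz, wx, wy, wz, fingers], ...]. A call has 1 to 10 rows; each row shifts and turns the commanded pose from where the row before left it; what a row does not reach is not made up. A row lasts 1/8 s, in which the tool goes at most 62.5 mm and 10.7 degrees, less where a joint would pass 70% of its speed; a pose out of reach is approached as far as the arm can. A call with a gripper value outside its range is refused whole. The fingers move at their own pace and stop on an object; FORCE is the grip in N (left out, the last holds). Time passes only in rows, so rows that do not move let the fingers close. It gives the time, the measured TCP pose, the force, the opening and the grip force at its end, in the units of the state.
- env.state(): the state, without advancing time (a new reading comes with each control period).
- env.capture(name): name is "scene" or "top" or "wrist"; returns the picture (480x640x3 uint8, red, green, blue); there is no depth.
- env.camera_params(name): a dict with "intrinsics" (3x3 intrinsics, pixels), "view" (4x4, takes a point from world to camera coordinates). Camera axes: x right, y up, looking along -z (the intrinsics and any distortion apply to the point x, -y, -z); pixel columns grow to the right and rows downward; lengths in m; the calibration is good to about 2 mm. The wrist camera is an equidistant fisheye: a pixel r from the principal point sees the ray r / f radians off the axis. A picture is of the moment at which its call begins: read the wrist's pose just before it. camera_params takes no time and is no camera call; for the wrist camera it gives the pose at the moment of the call.
- env.finish_job(): hands the job in; it is judged then, once.
Trained networks look in the newest picture that a camera, given by its name, has taken for a name from the list of things; names that differ only in an ending like _2 or _b are one class to them, and where a whole thing is asked for, a point or a joint stands for the part that bears it (a point fixed in the world has none). Each returns a list of dicts, best first, with "conf" (0 to 1); they miss things now and then, are a little off and sometimes report something else, mostly with a low value. They report only what shows in the picture. A call takes as long as a camera call.
- env.spot_in(camera, target): "box" ([left, top, right, bottom] in pixels, round what is visible of it).
- env.cut_out(camera, target): "pixels" (480x640 bool, what is visible of it) and "box" ([left, top, right, bottom] in pixels, round what is visible of it).
The state is a dict: "time_s": time; "joint_positions": joint angles; "joint_velocities": joint speeds; "joint_efforts": joint torques, N m; "position": TCP position; "eef_rot": TCP orientation; "force": force on the tool from outside, world axes, zero at the start; "ft_torque": the same for the moment, N m; "grip_width": opening from 0.0 (shut) to 1.0 (fully open); "finger_force": force on a finger pad.
Only numpy, scipy, OpenCV 4.12 (cv2) and the standard library are available. Lean on these libraries where they do the work, as an engineer would, in place of code of your own. Each camera call takes 0.05 s, during which the arm holds its last target. There are 200 camera calls.

TASK

The boiled potatoes must steam dry under the vented lid, which has no grip of its own and is hooked beneath its solid cover on the wire rack: carry the two together by the cover's bar handle and lower them into the pot so that the vented lid's three tabs drop into the three rim notches and it sits fully down. Then turn the cover anticlockwise (seen from above) by about a sixth of a turn to unhook it and lift it off alone, leaving the vented lid seated and the pot and the timer, sauce cup and thermometer round it where they are. Finish while still holding the cover level, a good hand's breadth (about 8 cm) above where it sat.

Things in the scene. Friction and masses are not known exactly. Their poses are not given: they have to be found in the camera images.
- cover_handle (a point): Centre of the black bar handle on the solid steel cover (outer lid, 146 mm disc, 0.28 kg). Bar 11 mm thick (x), 14 mm high, 88 mm long (along y; 72 mm free between its posts), 25 mm free below it: grip across x. z up. Its height above vented_center is 58 mm when the cover rests on the vented lid, 60.5 mm when that lid hangs from it (2 mm sideways play).
- cover_foot (a point): On the cover's axis at the foot of its skirt (142 mm across), 56 mm below cover_handle, same axes. x axis agrees with that of vented_center at the start: hooked. Bayonet: with the vented lid seated and the cover let down on it, turning the cover anticlockwise from above (+ about z) frees it between 0.4 and 1.5 rad (stop); best 1.0. Clockwise is blocked.
- vented_center (a point): Centre of the plate of the vented inner lid (steel, 151 mm across, 4 mm thick, vent holes, low collar with three lugs on top, 0.3 kg, no grip), 2 mm above its underside, z up. Three tabs 16 mm wide stick out to 96 mm from the centre, seen beyond the cover's edge: along +x and at 120 degrees either way. Starts hooked under the cover on a wire rack (190 mm square, 18 mm high).
- pot_mouth (a point): Centre of the mouth at rim height of the open steel pot, 100 mm above the table; z up. Pot 171 mm across, loop handles along its x out to 113 mm, about 2.2 kg, loose. Three rim notches 23 mm wide, 10 mm deep: along +x and at 120 degrees either way; any tab fits any notch with 3.5 mm play each side. Lid home: vented_center 8 mm below this point; caught on the rim: 2 mm or more above.
- pot_notch (a point): Middle of the floor of the pot notch that lies along the pot's +x axis, 82 mm from its centre and 10 mm below the rim.
- vented_tab (a point): On the vented lid's tab that lies along its +x axis, 82 mm from its centre: this point comes over the middle of a notch floor. At the start the cover's bar handle lies at right angles to this tab.
- timer: Round kitchen timer, 66 mm across and 53 mm high, loose, a bystander behind the work; origin at the centre of its underside.
- ramekin: Small steel sauce cup, 65 mm across and 37 mm high, loose, a bystander behind the work; origin at the centre of its underside.
- thermometer: Probe thermometer with a round dial, 134 mm long (y at zero yaw) and 45 mm high, loose, a bystander in front of the work; origin at the centre of its underside. (Also on the table, fixed: a tall meat slicer left of the work, y above 0.3 m; pass over it with the fingertips at 0.45 m. Stacked pans to the right, y below -0.32 m.)

How it is judged:
By the outcome, as a careful person would: the job done as asked, in the order asked, and still so for the second after the job is handed in, while the arm keeps its last pose, push and grip.
It also fails if it takes over 48 s, if anything falls off the work surface, if the arm or the gripper's body presses on something with over 40 N, if the wrist force passes 120 N, or if a joint passes its speed limit or range.

## Working session

There is one attempt and no reset: what is moved stays moved. The work goes in short steps, Python scripts to look and compute and a shell command to move; the robot and the scene stay as the last step left them, time stands still between calls to the robot, and variables do not carry over. Pictures are saved under pics/ and viewed, at most 10 in all, crops included, and the job is handed in when it is done.

```bash
mkdir -p pics; ls; cat > h.py <<'E'
import numpy as np, cv2
from cell import env
def ray(cam,u,v,P=None):
    P=P or env.camera_params(cam); K=np.array(P["intrinsics"]);V=np.array(P["view"])
    x=(u-K[0,2])/K[0,0]; y=(v-K[1,2])/K[1,1]
    if cam=="wrist":
        r=np.hypot(x,y); s=np.sin(r)/r if r>1e-9 else 1.; d=np.array([x*s,-y*s,-np.cos(r)])
    else: d=np.array([x,-y,-1.])
    R=V[:3,:3]; return -R.T@V[:3,3], R.T@d
def at_z(cam,u,v,z,P=None):
    o,d=ray(cam,u,v,P); return o+d*(z-o[2])/d[2]
def proj(cam,p,P=None):
    P=P or env.camera_params(cam); K=np.array(P["intrinsics"]);V=np.array(P["view"])
    c=V[:3,:3]@np.array(p)+V[:3,3]; x,y,z=c[0],-c[1],-c[2]
    if cam=="wrist":
        r=np.hypot(x,y); t=np.arctan2(r,z)/r; return K[0,0]*x*t+K[0,2],K[1,1]*y*t+K[1,2]
    return K[0,0]*x/z+K[0,2],K[1,1]*y/z+K[1,2]
E
python3 - <<'E'
from h import *
print(env.hold_point_z, env.state())
for c in ["top","scene"]:
    im=env.capture(c); cv2.imwrite(f"pics/{c}0.png",im[:,:,::-1])
    P=env.camera_params(c); print(c,np.round(ray(c,320,240)[0],3),np.round(ray(c,320,240)[1],3))
    for t in ["cover_handle","cover_foot","vented_center","vented_tab","pot_mouth","pot_notch","timer","ramekin","thermometer"]:
        print(t,[(np.round(d["box"]).tolist(),round(d["conf"],2)) for d in env.spot_in(c,t)[:3]])
E
```

```text
pics
0.0187 {'time_s': 0.0, 'joint_positions': array([ 1.31307644,  0.32179496, -0.07005866,  1.45168968,  0.02259943,
        1.37080223, -0.05688003]), 'joint_velocities': array([-8.68545907e-04,  1.18164348e-03,  4.11054311e-05, -1.88468293e-04,
       -9.98978747e-04,  1.55595002e-03, -5.31265767e-04]), 'joint_efforts': array([ 4.12375884e-04, -4.93581247e+01, -3.81930582e-01, -3.14330757e+01,
        1.31097506e-02,  1.14535660e-02,  2.40539897e-06]), 'position': array([ 0.17430545, -0.62562632,  0.23023414]), 'eef_rot': array([ 9.90776238e-01,  1.35504744e-01, -1.82368416e-04, -9.36323861e-04]), 'force': array([ 0.75386912, -0.09892977,  0.12702467]), 'ft_torque': array([0.03819124, 0.06706667, 0.03644505]), 'finger_force': 0.0, 'grip_width': 0.9967989357675249}
top [ 0.428 -0.013  0.927] [ 0.24  -0.014 -0.971]
cover_handle [([192.0, 241.0, 274.0, 320.0], 0.71)]
cover_foot [([195.0, 239.0, 275.0, 320.0], 0.85)]
vented_center [([181.0, 231.0, 276.0, 321.0], 0.83)]
vented_tab [([179.0, 233.0, 275.0, 326.0], 0.6)]
pot_mouth [([330.0, 207.0, 433.0, 340.0], 0.91), ([189.0, 242.0, 27
[... 155 characters left out ...]
kin [([247.0, 162.0, 281.0, 194.0], 0.63), ([191.0, 240.0, 274.0, 320.0], 0.35)]
thermometer [([283.0, 351.0, 356.0, 391.0], 0.9), ([246.0, 158.0, 280.0, 192.0], 0.35)]
scene [0.081 0.22  0.706] [ 0.636 -0.286 -0.717]
cover_handle [([205.0, 273.0, 292.0, 350.0], 0.96), ([228.0, 216.0, 261.0, 246.0], 0.67)]
cover_foot [([208.0, 272.0, 289.0, 348.0], 0.83)]
vented_center [([199.0, 325.0, 304.0, 354.0], 0.56)]
vented_tab [([194.0, 271.0, 305.0, 353.0], 0.73)]
pot_mouth [([334.0, 204.0, 438.0, 301.0], 0.8)]
pot_notch [([336.0, 203.0, 434.0, 306.0], 0.87)]
timer [([266.0, 201.0, 304.0, 232.0], 0.94)]
ramekin [([227.0, 217.0, 261.0, 247.0], 0.87)]
thermometer [([343.0, 326.0, 409.0, 399.0], 0.85)]
```

```bash
python3 - <<'E'
from h import *
im=cv2.imread("pics/top0.png")[190:350,170:450]
cv2.imwrite("pics/top0c.png",cv2.resize(im,(784,448),interpolation=cv2.INTER_CUBIC))
for u,v,z in [(234,280,.07),(381,274,.1),(314,173,.053),(264,178,.037),(320,371,.04)]: print(at_z("top",u,v,z).round(3))
E
```

```text
[0.575 0.125 0.07 ]
[ 0.57  -0.124  0.1  ]
[ 0.771 -0.02   0.053]
[0.771 0.073 0.037]
[ 0.417 -0.016  0.04 ]
```

View pics/top0c.png

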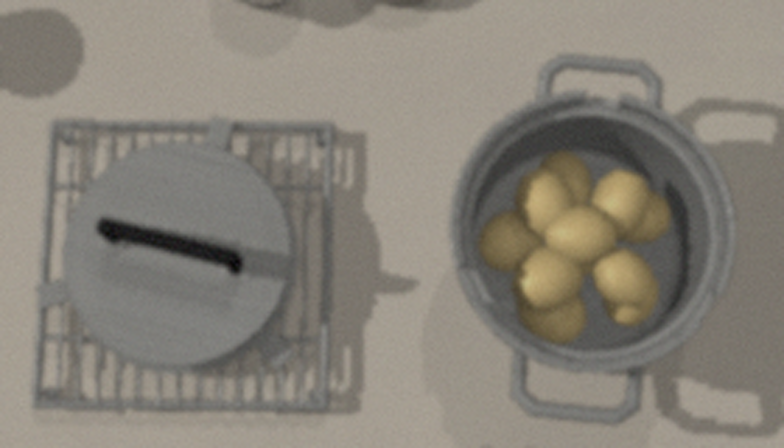

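View pics/scene0.png

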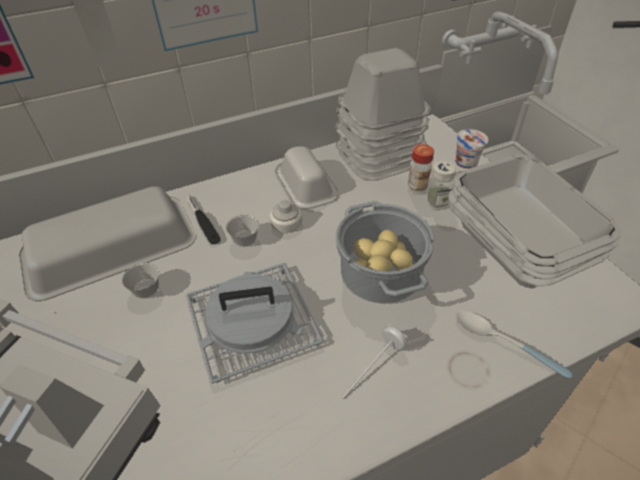

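```bash
python3 -m inch '[[0,0,0.058,0,0,0,1],[0,0,0.058,0,0,0,1],[0,0,0.055,0,0,0,1],[0.059,0.019,0,0,0,5,1],[0.053,0.034,0,0,0,5,1],[0.048,0.039,0,0,0,5,1],[0.043,0.042,0,0,0,5,1],[0.039,0.046,0,0,0,5,1],[0.033,0.048,0,0,0,5,1],[0.036,0.045,0,0,0,5,1]]' && python3 -m inch '[[0.026,0.058,0,0,0,5,1],[0.028,0.055,0,0,0,5,1],[0.017,0.059,0,0,0,5,1],[0.014,0.057,0,0,0,5,1],[0,0.06,0,0,0,5,1],[0,0.06,0,0,0,4,1],[0,0,0,0,0,0,1],[0,0,0,0,0,0,1]]'
python3 - <<'E'
from h import *
P=env.camera_params("wrist");s=env.state();im=env.capture("wrist")
cv2.imwrite("pics/w1.png",im[:,:,::-1])
print(s["time_s"],s["position"],s["eef_rot"],s["joint_positions"].round(2))
print(ray("wrist",320,240,P)[0])
for t in ["cover_handle","cover_foot","vented_center","pot_mouth","pot_notch","vented_tab"]:
    print(t,[(np.round(d["box"]).tolist(),round(d["conf"],2)) for d in env.spot_in("wrist",t)[:3]])
E
```

```text
time_s: 2.25
position: [0.486, -0.3517, 0.4027]
eef_rot: [0.904, 0.428, 0.0, 0.0]
force: [0.3, -1.2, 0.3]
grip_width: 0.999
finger_force: 0.0
time_s: 3.25
position: [0.5697, -0.0059, 0.4025]
eef_rot: [0.769, 0.64, -0.0, 0.001]
force: [-0.0, 0.6, -1.0]
grip_width: 1.002
finger_force: 0.0
3.25 [ 0.56968187 -0.00585322  0.40245666] [ 7.68525253e-01  6.39819222e-01 -2.06526182e-04  5.06461816e-04] [ 0.51  0.17 -0.63  1.33  0.1   1.67 -0.29]
[0.58134604 0.0593867  0.54443281]
cover_handle [([259.0, 35.0, 370.0, 142.0], 0.77)]
cover_foot [([262.0, 36.0, 370.0, 142.0], 0.9)]
vented_center [([272.0, 30.0, 382.0, 143.0], 0.85)]
pot_mouth []
pot_notch [([261.0, 213.0, 425.0, 340.0], 0.75)]
vented_tab [([272.0, 30.0, 384.0, 145.0], 0.85)]
```

View pics/w1.png

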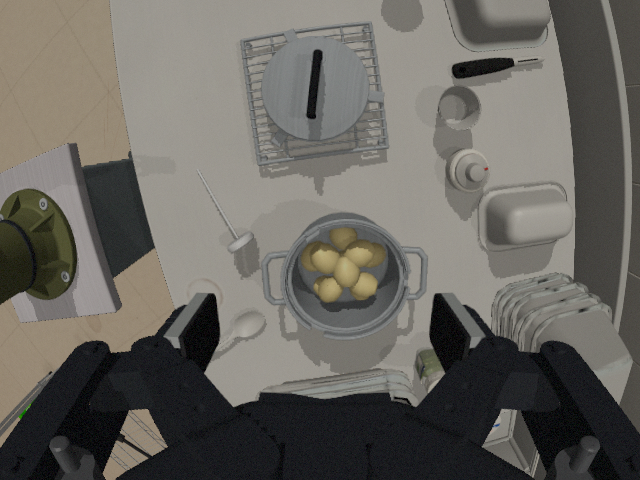

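```bash
cat > rect.py <<'E'
from h import *
import sys
def rect(name,c,z,half=.125,n=500):
    P=env.camera_params("wrist");im=env.capture("wrist")[:,:,::-1].copy()
    cv2.imwrite(f"pics/{name}_raw.png",im); np.save(f"pics/{name}_view.npy",np.array(P["view"]))
    # image right=-y, up=+x
    g=np.linspace(half,-half,n); m=np.array([[proj("wrist",[c[0]+a,c[1]+b,z],P) for b in g] for a in g],np.float32)
    cv2.imwrite(f"pics/{name}.png",cv2.remap(im,m[...,0],m[...,1],cv2.INTER_CUBIC))
    print(ray("wrist",320,240,P)[0].round(3),env.state()["position"].round(4))
E
python3 -m inch '[[0,-0.062,-0.06,0,0,0,1],[0,-0.062,-0.06,0,0,0,1],[0,-0.06,-0.06,0,0,0,1],[0,0,0,0,0,0,1],[0,0,0,0,0,0,1]]'
python3 - <<'E'
from rect import *
rect("pot",(.57,-.124),.1)
E
python3 -m inch '[[0,0.062,0,0,0,0,1],[0,0.062,0,0,0,0,1],[0,0.062,0,0,0,0,1],[0,0.062,0,0,0,0,1],[0,0,0,0,0,0,1],[0,0,0,0,0,0,1]]'
python3 - <<'E'
from rect import *
rect("lid",(.57,.125),.022)
a=cv2.imread("pics/pot.png");b=cv2.imread("pics/lid.png")
cv2.imwrite("pics/both.png",cv2.resize(np.hstack([a,b]),(800,400),interpolation=cv2.INTER_AREA))
E
```

```text
time_s: 4.22
position: [0.57, -0.1389, 0.2716]
eef_rot: [0.768, 0.64, 0.001, -0.0]
force: [-0.0, 1.3, 0.0]
grip_width: 0.999
finger_force: 0.0
[ 0.582 -0.074  0.414] [ 0.5705 -0.138   0.2725]
time_s: 5.03
position: [0.5699, 0.1099, 0.2725]
eef_rot: [0.768, 0.641, 0.001, 0.001]
force: [0.3, -1.4, 0.7]
grip_width: 0.999
finger_force: 0.0
[0.581 0.175 0.415] [0.5701 0.1084 0.2722]
```

View pics/both.png

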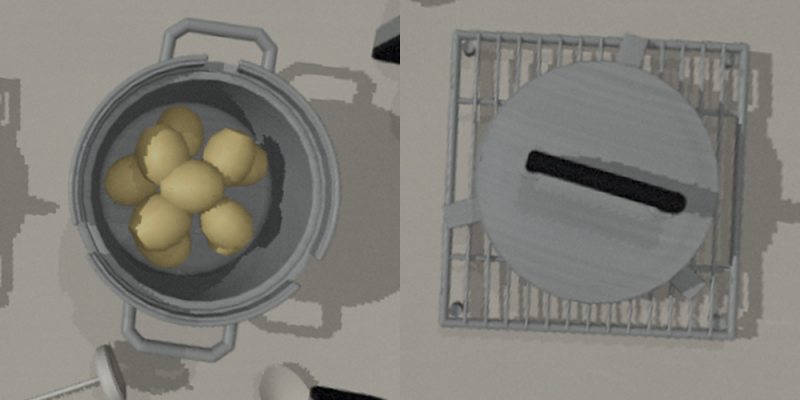

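```bash
python3 - <<'E'
from h import *
b=cv2.imread("pics/lid.png"); m=(b.max(2)<45).astype(np.uint8); m[:, :100]=0
n,l,s,c=cv2.connectedComponentsWithStats(m); i=1+np.argmax(s[1:,4]); print(s[i],c[i])
ys,xs=np.where(l==i); print(cv2.minAreaRect(np.c_[xs,ys].astype(np.float32)))
v,_=cv2.PCACompute(np.c_[xs,ys].astype(np.float32),None)[1:][0],0; print(np.degrees(np.arctan2(v[0][1] if v.ndim>1 else v[1],v[0][0] if v.ndim>1 else v[0])))
E
```

```text
[ 158  189  199   77 4923] [257.85740402 227.36583384]
((257.4739990234375, 227.74984741210938), (204.7874298095703, 26.90860939025879), 16.731487274169922)
16.597673
```

```bash
python3 -m inch '[[0.011,0.0215,-0.03,0,0,-6.5,1],[0,0,-0.05,0,0,0,1],[0,0,-0.05,0,0,0,0.6],[0,0,-0.03,0,0,0,0.3],[0,0,0,0,0,0,0.3],[0,0,0,0,0,0,0.3]]'
python3 - <<'E'
from h import *
P=env.camera_params("wrist");im=env.capture("wrist")[:,:,::-1];s=env.state();print(s["position"],s["eef_rot"],s["grip_width"])
cv2.imwrite("pics/w2.png",im)
print(proj("wrist",[.581,.130,.085],P), proj("wrist",s["position"],P))
E
```

```text
time_s: 5.82
position: [0.582, 0.1295, 0.1129]
eef_rot: [0.804, 0.595, 0.001, 0.001]
force: [-0.1, 0.8, 1.3]
grip_width: 0.65
finger_force: 0.0
[0.58222629 0.12985227 0.11335561] [0.80382555 0.59486264 0.00147342 0.00086715] 0.648987367290186
(np.float64(322.122835222558), np.float64(274.87192354025944)) (np.float64(324.7940331134906), np.float64(298.76253293600314))
```

View pics/w2.png

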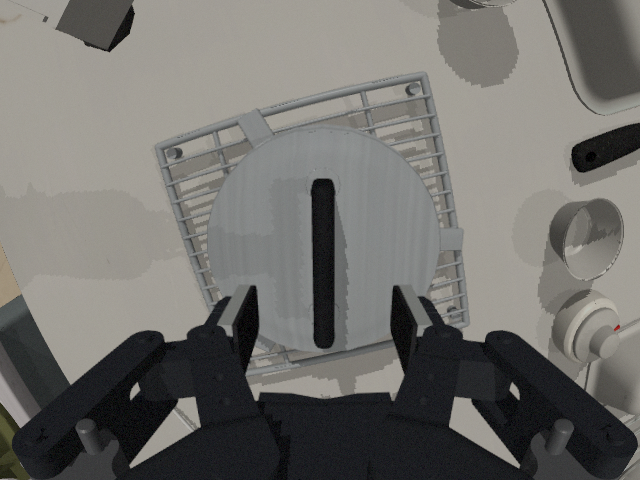

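```bash
python3 -m inch '[[-0.001,0.0005,-0.03,0,0,0,0.3],[0,0,-0.025,0,0,0,0.3],[0,0,0,0,0,0,0.3],[0,0,0,0,0,0,-1],[0,0,0,0,0,0,-1],[0,0,0,0,0,0,-1],[0,0,0,0,0,0,-1],[0,0,0,0,0,0,-1]]' 80
```

```text
time_s: 6.88
position: [0.5809, 0.1308, 0.0579]
eef_rot: [0.804, 0.595, 0.001, 0.001]
force: [-0.1, -0.5, 6.9]
grip_width: 0.115
finger_force: 78.9
```

```bash
python3 -m inch '[[0,0,0.01,0,0,0,-1],[0,0,0.03,0,0,0,-1],[0,0,0.045,0,0,0,-1],[0,0,0.045,0,0,0,-1],[0,-0.03,0.03,0,0,0,-1],[0,-0.05,0.01,0,0,1,-1],[-0.002,-0.055,0,0,0,3,-1],[-0.002,-0.055,0,0,0,3,-1],[-0.0015,-0.045,0,0,0,2,-1],[0,-0.0226,0,0,0,0.3,-1]]' 80 && python3 -m inch '[[0,0,0,0,0,0,-1],[0,0,0,0,0,0,-1],[0,0,0,0,0,0,-1]]'
python3 - <<'E'
from rect import *
s=env.state();h=s["position"][2]+.020;print(s["position"],s["eef_rot"],s["force"],h)
rect("carry",(.5755,-.1276),h-.0605+.002)
a=cv2.imread("pics/carry.png");b=cv2.imread("pics/carry_raw.png")
cv2.imwrite("pics/c2.png",np.hstack([cv2.resize(a,(400,400),interpolation=cv2.INTER_AREA),cv2.resize(b,(400,400))[:, :]]))
E
```

```text
time_s: 8.12
position: [0.5724, -0.1311, 0.2251]
eef_rot: [0.754, 0.657, -0.001, -0.001]
force: [0.1, 0.9, -4.5]
grip_width: 0.11
finger_force: 78.7
time_s: 8.5
position: [0.5741, -0.125, 0.2261]
eef_rot: [0.752, 0.66, 0.0, -0.0]
force: [0.6, -0.1, -4.3]
grip_width: 0.114
finger_force: 78.7
[ 0.57410935 -0.12501655  0.22609731] [ 7.51670070e-01  6.59539200e-01  9.32608279e-05 -3.75436660e-04] [ 0.60179178 -0.09577816 -4.33310904] 0.2460973113832708
[ 0.582 -0.059  0.368] [ 0.5742 -0.1253  0.2262]
```

View pics/c2.png

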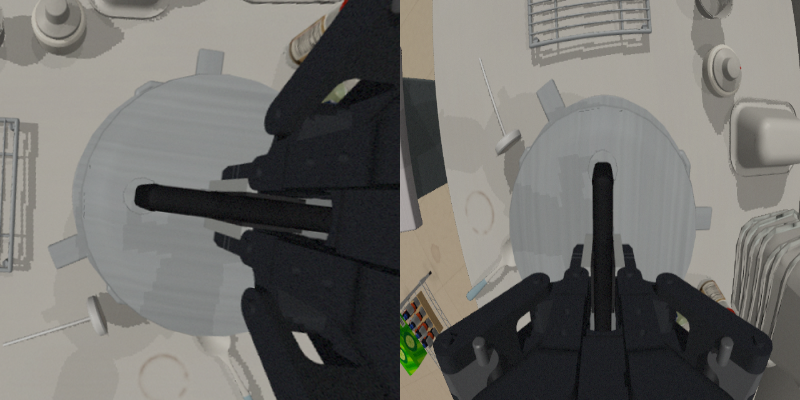

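```bash
python3 -m inch '[[0.0008,-0.0035,-0.03,0,0,-0.3,-1],[0,0,-0.03,0,0,0,-1],[0,0,-0.014,0,0,0,-1],[0,0,0,0,0,0,-1],[0,0,0,0,0,0,-1]]' 80
python3 -m inch '[[0,0,-0.003,0,0,0,-1],[0,0,-0.003,0,0,0,-1],[0,0,-0.003,0,0,0,-1],[0,0,-0.003,0,0,0,-1],[0,0,-0.003,0,0,0,-1],[0,0,0,0,0,0,-1]]'
```

```text
time_s: 9.18
position: [0.576, -0.1303, 0.1536]
eef_rot: [0.754, 0.657, 0.001, 0.001]
force: [-0.2, 0.2, -4.9]
grip_width: 0.117
finger_force: 78.7
time_s: 9.93
position: [0.5747, -0.1304, 0.1368]
eef_rot: [0.754, 0.657, -0.0, -0.0]
force: [0.9, 0.2, -5.1]
grip_width: 0.117
finger_force: 78.7
```

```bash
python3 -m inch '[[0,0,-0.002,0,0,0,-1],[0,0,-0.001,0,0,0,-1],[0,0,0,0,0,0,-1]]'; python3 -m inch '[[0,0,-0.002,0,0,0,-1],[0,0,-0.001,0,0,0,-1],[0,0,0,0,0,0,-1]]'
```

```text
time_s: 10.3
position: [0.5749, -0.1305, 0.1342]
eef_rot: [0.754, 0.657, -0.0, -0.0]
force: [0.4, 0.6, -3.6]
grip_width: 0.114
finger_force: 78.7
time_s: 10.68
position: [0.5753, -0.1305, 0.1316]
eef_rot: [0.754, 0.657, 0.0, 0.0]
force: [-0.7, -0.2, -1.7]
grip_width: 0.113
finger_force: 79.1
```

```bash
python3 -m inch '[[0,0,-0.002,0,0,0,-1],[0,0,0,0,0,0,-1],[0,0,0,0,0,0,-1]]'
python3 - <<'E'
from rect import *
rect("seat",(.5755,-.1276),.094)
a=cv2.imread("pics/seat.png");b=cv2.imread("pics/seat_raw.png")
cv2.imwrite("pics/s2.png",np.hstack([cv2.resize(a,(400,400),interpolation=cv2.INTER_AREA),b[60:460,140:540]]))
E
```

```text
time_s: 11.05
position: [0.5754, -0.1305, 0.1302]
eef_rot: [0.754, 0.657, 0.0, 0.001]
force: [-2.1, 0.1, 5.3]
grip_width: 0.113
finger_force: 80.3
[ 0.584 -0.065  0.272] [ 0.5754 -0.1306  0.1302]
```

View pics/s2.png

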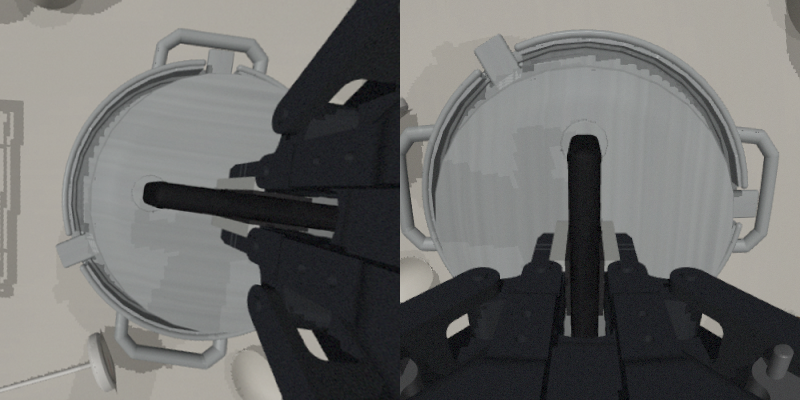

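```bash
python3 -m inch '[[0,0,0.0006,0,0,3,-1],[0,0,0,0,0,6,-1],[0,0,0,0,0,6,-1],[0,0,0,0,0,6,-1],[0,0,0,0,0,6,-1],[0,0,0,0,0,0,-1]]'; python3 -m inch '[[0,0,0,0,0,6,-1],[0,0,0,0,0,6,-1],[0,0,0,0,0,6,-1],[0,0,0,0,0,6,-1],[0,0,0,0,0,6,-1],[0,0,0,0,0,0,-1],[0,0,0,0,0,0,-1]]'
python3 -c "
from h import *
s=env.state();print(s['eef_rot'],s['position'],s['force'],s['ft_torque']);im=env.capture('wrist');cv2.imwrite('pics/turn.png',im[:,:,::-1])"
```

```text
time_s: 11.85
position: [0.5758, -0.1301, 0.1303]
eef_rot: [0.58, 0.814, 0.001, 0.001]
force: [0.5, 0.6, 2.9]
grip_width: 0.112
finger_force: 79.8
time_s: 12.72
position: [0.5756, -0.1302, 0.1302]
eef_rot: [0.35, 0.937, 0.0, 0.001]
force: [2.0, 0.8, 3.4]
grip_width: 0.117
finger_force: 80.0
[3.50486781e-01 9.36567393e-01 3.15601827e-04 6.59191971e-04] [ 0.57556437 -0.13017088  0.13024438] [1.98975114 0.76298909 3.35604853] [ 0.38223806 -0.21636335  0.08188884]
```

View pics/turn.png

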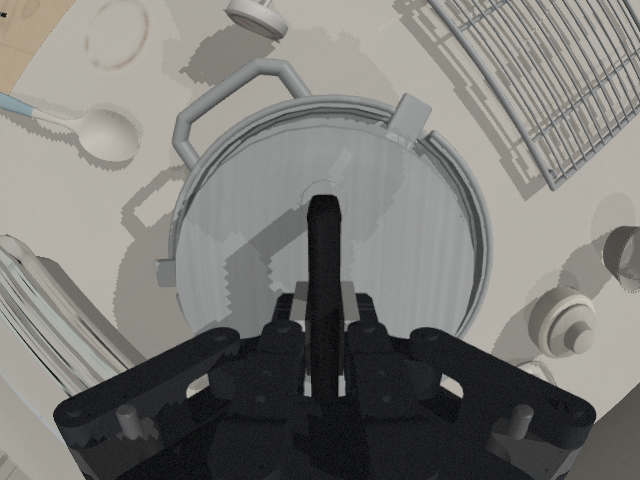

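```bash
python3 -m inch '[[0,0,0.004,0,0,0,-1],[0,0,0.004,0,0,0,-1],[0,0,0.004,0,0,0,-1],[0,0,0,0,0,0,-1]]'; python3 -c "
from h import *
im=env.capture('wrist');cv2.imwrite('pics/lift.png',im[:,:,::-1])"
```

```text
time_s: 13.28
position: [0.5748, -0.1307, 0.142]
eef_rot: [0.35, 0.937, -0.0, -0.0]
force: [0.2, 0.1, -2.1]
grip_width: 0.112
finger_force: 79.2
```

View pics/lift.png

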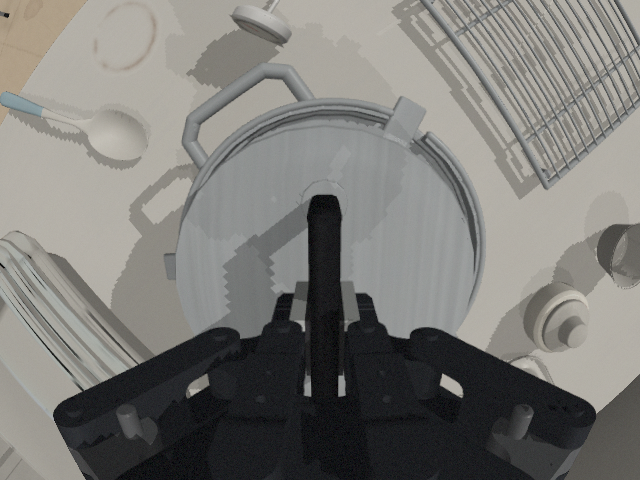

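The force of −2.1 N matches the cover alone, and the tabs are still in their notches, so I'm lifting to 80–85 mm.

```bash
python3 -m inch '[[0,0,0.015,0,0,0,-1],[0,0,0.02,0,0,0,-1],[0,0,0.02,0,0,0,-1],[0,0,0.015,0,0,0,-1],[0,0,0,0,0,0,-1],[0,0,0,0,0,0,-1],[0,0,0,0,0,0,-1]]'; python3 -c "
from h import *
im=env.capture('scene');cv2.imwrite('pics/end.png',cv2.resize(im[150:400,180:480,::-1],(720,600)))"
```

```text
time_s: 14.2
position: [0.5744, -0.1305, 0.2109]
eef_rot: [0.35, 0.937, -0.0, -0.001]
force: [-0.1, 0.2, -3.1]
grip_width: 0.114
finger_force: 79.2
```

View pics/end.png

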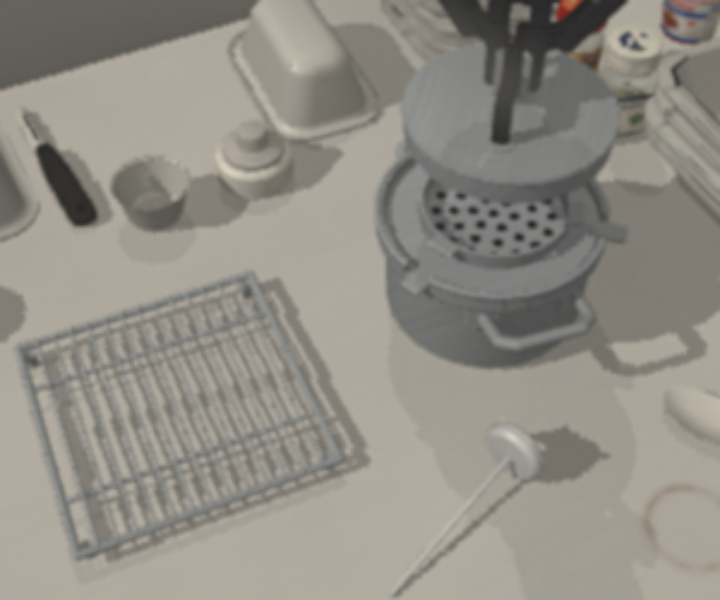

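The picture shows the vented lid seated in the pot with its tabs in the notches at (415,280) and (605,230). The cover is held level about 81 mm above where it sat, and the bystanders haven't moved.

```bash
python3 -c "
from cell import env
print(env.finish_job())"
```

```text
the job is handed in; nothing more can be done
None
```

Done and handed in at about 14 s: the vented lid is seated in the pot's notches, and the cover is unhooked and held level about 81 mm above where it sat, with the pot and bystanders looking undisturbed in the last picture.

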